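# Set the macro camera's focus slide against its marked stop

### The arm

A 6-joint arm with a two-finger parallel gripper is mounted at the origin on the work surface. World frame = base frame: x ahead of the robot, y to its left, z up, the work surface at z = 0. Lengths are in m, angles in degrees, forces in N, time in s.
With the tool pointing down it reaches from about 0.4 to 0.825 m from the base axis. Payload 7 kg.
Tool frame: the origin (TCP) lies at the very end of the fingers, on their centre line; the grasp point (between the pads) lies 19 mm behind it (ctrl.tcp_to_grasp is the distance from the TCP to the grasp point, in m); z points along the fingers, y is the direction in which the jaws open and shut (so a half turn about z gives the same grasp; the last joint's range is limited). The gripper opens to 88 mm and grips with 3 to 60 N. Pads are 19 mm wide; open, the fingers measure 130 mm over their backs; the gripper's body (78 mm by 193 mm) begins 47 mm behind the grasp point.
Start: joints at [-59.295, 20.546, 0.682, 0, -70.136, -16.507], TCP at [0.166, -0.654, 0.227] pointing down, gripper open.
Joint ranges: [-176.03, 176.03], [-82.01, 121.73], [-58.28, 71.71], [-173.87, 95.51], [-174.79, -0.11], [-173.66, 173.66]. Speed limits (degrees/s): [136.94, 136.94, 172.46, 180, 180, 180].

### API

Orientations are given as [roll, pitch, yaw] about the fixed x, y, z axes, in that order (R = Rz(yaw) Ry(pitch) Rx(roll)).
In Python, from plant import ctrl gives the robot as it stands.
- The arm moves only by the tool jog_arm, never from a script. Its argument "commands" is a list of rows, each an object of numbers: "x", "y", "z": the shift along the tool's x, y, z in cm; "roll": the turn about the tool's z in rad. In form: [{"x": .., "y": .., "z": .., "roll": ..}, ...]. A call has 1 to 12 rows; each row shifts and turns the commanded pose from where the row before left it, along the tool's axes as they then stand; what a row does not reach is not made up. A row lasts 1/10 s, in which the tool goes at most 50 mm and 8.59 degrees, less where a joint would pass 70% of its speed; a pose out of reach is approached as far as the arm can. A call is refused whole if a number of a shift passes 5 or a number of a turn 0.15, either way. A call with a gripper value outside its range is refused whole. "gripper" is the finger opening in cm, from 0 to 8.76, set as the call begins (left out, the last holds). The fingers move at their own pace and stop on an object; the grip force is fixed at half the most. Time passes only in rows, so rows that do not move let the fingers close. It gives the time, the measured TCP pose, the force and the opening at its end, in the units of the state.
- ctrl.get_obs(): the state, without advancing time (a new reading comes with each control period).
- ctrl.snapshot(name): name is "scene" or "side" or "wrist"; returns a dict with "image" (384x512x3 uint8, red, green, blue), "mtx" (3x3 intrinsics, pixels), "position" and "orientation" of the camera in the world; the wrist camera has in their place "hand_eye" (4x4, takes a point from camera to tool coordinates, whose origin is the TCP and whose axes are the flange's). Camera axes: x right, y up, looking along -z (the intrinsics and any distortion apply to the point x, -y, -z); pixel columns grow to the right and rows downward; lengths in m; the calibration is good to about 2 mm. A picture is of the moment at which its call begins: read the wrist's pose just before it. There is no depth.
- ctrl.close_job(): hands the job in, once; it reports no verdict.
Trained networks look in the newest picture that a camera, given by its name, has taken for a name from the list of things; names that differ only in an ending like _2 or _b are one class to them, and where a whole thing is asked for, a point or a joint stands for the part that bears it (a point fixed in the world has none). Each returns a list of dicts, best first, with "confidence" (0 to 1); they miss things now and then, are a little off and sometimes report something else, mostly with a low value. They report only what shows in the picture. A call takes as long as a camera call.
- ctrl.search_frame(camera, query): "position" ([column, row] as shares, 0 to 1, of the picture: columns of its width, rows of its height, amid what is visible of it).
- ctrl.regions_of(camera, query): "mask" (384x512 bool, what is visible of it) and "position" ([column, row] as shares, 0 to 1, of the picture: columns of its width, rows of its height, amid what is visible of it).
The state is a dict: "clock": time; "joint_pos": joint angles; "qvel": joint speeds; "tau": joint torques, N m; "tool_pos": TCP position; "orientation": TCP orientation; "force": force on the tool from outside, world axes, zero at the start; "moment": the same for the moment, N m; "opening": finger opening in m.
Only numpy, scipy, OpenCV 4.12 (cv2) and the standard library are available. Lean on these libraries where they do the work, as an engineer would, in place of code of your own. Each camera call takes 0.05 s, during which the arm holds its last target.

### The job

Bring the engraver's macro camera to its set focus: press down the orange thumb pad in the middle of the camera's slide to free the brake, and with the pad kept down push the slide along its rail until it rests against the yellow-capped stop, then let go of the pad so that the brake holds it there. Ease it up to the stop without ramming it, and never drag the slide with its brake on. Nothing is gripped or lifted: leave the camera and the ball vise untouched, and the gravers, oil pot and loupe where they lie.

Things in the scene. Friction and masses are not known exactly. Their poses are not given: they have to be found in the camera images.
- rail: Fixed aluminium focus rail standing on the bench, 440 mm long, 50 mm wide, 30 mm high. Origin on the bench under its middle; its y axis runs along the rail (the direction in which the slide moves and the camera looks), x across it, z up. It is placed with a different position and yaw each time.
- carriage (a joint): Position of the grey slide along the rail, in m: 0 with the slide's middle over the rail's middle, growing along the rail's +y. The slide is 130 mm long (65 mm either way from its middle), 60 mm wide, and its deck is 52 mm above the bench. With the brake free it runs easily (about 1 to 2 N); with the brake on it takes about 30 N to shift it.
- pad (a joint): How far the orange thumb pad is pressed down, in m: 0 up (brake on), 0.004 fully down, when its flat top is flush with the grey deck. A spring holds it up: the brake lets go at about 8 N, and it is fully down at about 10 N; once it is down by half a millimetre or more the slide is free. Released, it springs up and the brake holds again.
- pad_top (a point): Centre of the flat top of the orange thumb pad, which is the middle of the slide; 56 mm above the bench when up. It moves with the slide and with the pad. The pad measures 40 mm across the rail and 56 mm along it, with a 4 mm high, 4 mm thick raised lip across each end; the flat between the lips is 48 mm long.
- camera: Small black macro camera with a lens, fixed on the +y end of the slide and riding with it: 34 mm wide, up to 94 mm above the bench, its back face 40 mm from the pad's centre along the rail's +y, its lens front 100 mm from it. Not to be touched. The origin is on the bench plane under the slide's middle, with the axes of the rail.
- stop_marked: The marked stop: dark steel clamp with a yellow cap and a yellow side screw, fixed across the rail, 70 mm wide, 20 mm thick along the rail, top 44 mm above the bench. Origin at bench height under its centre, on the rail's centre line; axes as the rail's. It may stand at either end of the slide's run. The slide's end meets its face when the pad's centre is 75 mm from this origin along the rail.
- stop_plain: The other stop: the same clamp, all dark, no yellow, on the rail at the other side of the slide. Origin and axes as for the marked stop. Not the one to use.
- ball: Heavy engraver's ball vise, a steel ball of 116 mm diameter in a wooden ring, about 132 mm high, holding a watch case towards the camera, 360 mm from the rail's middle along its +y. Fixed. Origin at bench height under the ball's centre.
- graver_a_mid (a point): Middle of the pale wooden mushroom handle (28 mm thick, 34 mm long) of a graver lying loose on the bench; 14 mm above the bench. A 60 mm steel blade lies along its x.
- graver_b_mid (a point): Middle of the brown wooden mushroom handle of the other loose graver, the same size.
- oil_pot_mid (a point): Centre of the loose brass oil pot, 42 mm in diameter, 44 mm high; 22 mm above the bench.
- loupe_mid (a point): Centre of the loose silver eye loupe with a red rim, 36 mm in diameter, 30 mm high; 15 mm above the bench.

How it is judged (in metres and radians):
On the way, in this order (a step that is already met when the one before it is completed fails the run):
1. the thumb pad is pressed down while the slide still stands where it was (value of joint pad above 0.0005 m and distance of camera from where it was at the start of the episode below 0.006 m), for 0.1 s.
2. the slide is against the yellow-capped stop with the pad still held down (y of pad_top in the frame of stop_marked between -0.077 and 0.077 m and value of joint pad above 0.0005 m), for 0.1 s.
At the end, for the whole second after the job is handed in: The slide's end rests against the yellow-capped stop (gap under 2 mm) and stands still, the thumb pad is released and fully up so that the brake is on, and the gravers, oil pot and loupe lie within 10 mm of where they were (y of pad_top in the frame of stop_marked between -0.077 and 0.077 m and value of joint pad below 0.0005 m and velocity of joint carriage between -0.005 and 0.005 m/s and distance of each of graver_a_mid, graver_b_mid, oil_pot_mid, loupe_mid from where it was at the start of the episode below 0.01 m); the robot touches nothing.
It fails at once if the slide is dragged along while its brake is on (pad up) (value of joint pad below 0.0001 m and distance of camera from where it was at the start of the episode above 0.006 m and (velocity of joint carriage above 0.02 m/s or velocity of joint carriage below -0.02 m/s)).
It fails at once if a stop is rammed (more than 50 N) (contact force between any of stop_marked, stop_plain and anything else above 50 N).
It fails at once if the camera is touched by the robot (contact force between camera and the fingers above 0.5 N or contact force between camera and the arm above 0.5 N).
It fails at once if the ball vise is touched (contact force between ball and anything else above 1 N).
It fails at once if a graver, the oil pot or the loupe is lifted or shifted by more than 10 mm (distance of any of graver_a_mid, graver_b_mid, oil_pot_mid, loupe_mid from where it was at the start of the episode above 0.01 m).
It also fails if it takes over 35 s, if anything falls off the work surface, if the arm or the gripper's body presses on something with over 40 N, if the wrist force passes 120 N, or if a joint passes its speed limit or range.

## Working session

There is one attempt and no reset: what is moved stays moved. The work goes in short steps, Python scripts to look and compute and a tool call to move; the robot and the scene stay as the last step left them, time stands still between calls to the robot, and variables do not carry over. Pictures are saved under pics/ and viewed, and the job is handed in when it is done.

Besides the shell and the picture viewer there is one more tool, called after "Call:" as name([rows], argument=value, ...), one row to a line, values as JSON. jog_arm: Moves the arm, as the interface text tells. Its arguments: {"type":"object","properties":{"commands":{"type":"array"},"gripper":{"type":"number"}},"required":["commands"]}

```bash
mkdir -p pics; ls
python3 - <<'E'
from plant import ctrl
import cv2
print(ctrl.get_obs())
for n in ("scene","side","wrist"):
    s=ctrl.snapshot(n)
    cv2.imwrite(f"pics/{n}0.png",s["image"][...,::-1])
    print(n,{k:v for k,v in s.items() if k!="image"})
E
```

```text
pics
{'clock': 0.0, 'joint_pos': array([-5.92975237e+01,  2.05922518e+01,  6.34227926e-01, -2.00849512e-02,
       -7.01348588e+01, -1.65077889e+01]), 'qvel': array([ 0.00735445,  0.05144196,  0.01261429,  0.02889982,  0.00255967,
       -0.06729771]), 'tau': array([ 8.83466837e-04, -5.82719493e+01,  2.93070316e+01,  6.99725166e+00,
        7.11611530e-03, -1.54100935e-04]), 'tool_pos': array([ 0.16539079, -0.65392945,  0.22561702]), 'orientation': array([ 1.79905581e+02, -8.29195582e-03, -1.65812146e+02]), 'force': array([-0.26446578,  0.33175469,  0.00182266]), 'moment': array([-0.01752764, -0.05611085,  0.00533171]), 'opening': 0.08786252289222442}
scene {'mtx': array([[360.43676397,   0.        , 253.65201876],
       [  0.        , 360.43676397, 194.70347342],
       [  0.        ,   0.        ,   1.        ]]), 'position': array([0.89647775, 0.48993819, 0.70955205]), 'orientation': array([ 38.773329  ,   0.52644129, 135.58694188])}
side {'mtx': array([[445.66860171,   0.        , 257.42599985],
       [  0.        , 445.66860171, 194.4954885 ],
       [  0.        ,   0.        ,   1.        ]]), 'position': array([ 0.09708381, -0.50690362,  0.57767966]), 'orientation': array([ 56.54889527,   0.71542059, -35.10839807])}
wrist {'mtx': array([[266.19480831,   0.        , 255.98758747],
       [  0.        , 266.19480831, 194.57532485],
       [  0.        ,   0.        ,   1.        ]]), 'hand_eye': array([[ 1.83673590e-03,  9.68515244e-01,  2.48947483e-01,
         6.63729081e-02],
       [ 9.99998302e-01, -1.81583258e-03, -3.13605285e-04,
         2.96186138e-04],
       [ 1.48315452e-04,  2.48947637e-01, -9.68516934e-01,
        -1.57128159e-01],
       [ 0.00000000e+00,  0.00000000e+00,  0.00000000e+00,
         1.00000000e+00]])}
```

View pics/scene0.png

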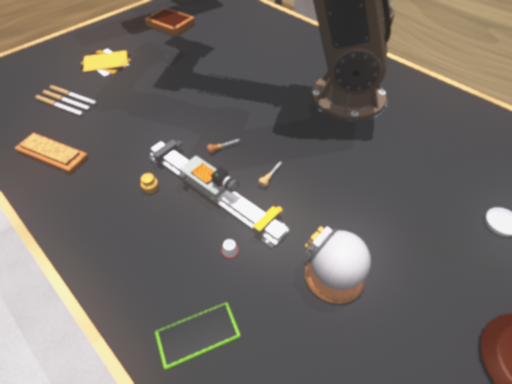

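View pics/side0.png

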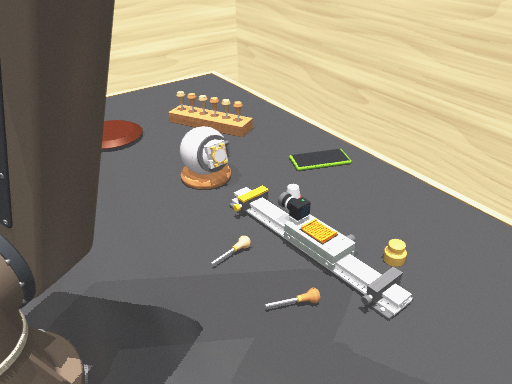

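View pics/wrist0.png

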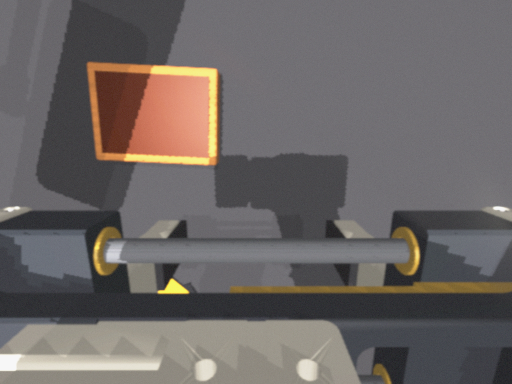

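The scene and side views show the rail with the orange pad at scene (204,173) and side (318,232). The yellow stop is at the camera end, scene (267,218) and side (253,195), so the push goes towards +y. Next I'll measure.

```bash
cat > h.py <<'E'
import numpy as np, cv2
from scipy.spatial.transform import Rotation as R
def ray(s,uv):
    K=s["mtx"];d=np.array([(uv[0]-K[0,2])/K[0,0],-(uv[1]-K[1,2])/K[1,1],-1.])
    return np.asarray(s["position"]),R.from_euler("xyz",s["orientation"],degrees=True).apply(d)
def at(s,uv,z):
    p,d=ray(s,uv);return p+d*(z-p[2])/d[2]
def proj(s,P):
    q=R.from_euler("xyz",s["orientation"],degrees=True).inv().apply(np.atleast_2d(P)-s["position"])
    K=s["mtx"];return np.c_[K[0,2]-K[0,0]*q[:,0]/q[:,2],K[1,2]+K[1,1]*q[:,1]/q[:,2]]
E
python3 - <<'E'
from plant import ctrl
from h import *
Z=dict(pad_top=.056,stop_marked=.03,stop_plain=.03,camera=.07,ball=.06,graver_a_mid=.014,graver_b_mid=.014,oil_pot_mid=.022,loupe_mid=.015)
np.set_printoptions(precision=4,suppress=True)
for n in("scene","side"):
    s=ctrl.snapshot(n)
    for q in Z:
        for r in ctrl.regions_of(n,q)[:2]:
            uv=np.array(r["position"])*[512,384]
            print(n,q,round(r["confidence"],2),uv,r["mask"].sum(),at(s,uv,Z[q]))
    im=s["image"];u=cv2.resize(im[120:260,130:310] if n=="scene" else im[150:330,220:430],None,fx=3.7,fy=3.2 if 0 else 3.7,interpolation=cv2.INTER_CUBIC)
    cv2.imwrite(f"pics/{n}z.png",u[...,::-1][:600,:800])
E
```

```text
scene pad_top 0.55 [203.3152 171.8016] 266 [ 0.5705 -0.0279  0.056 ]
scene stop_marked 0.91 [263.7824 220.9152] 382 [0.5563 0.1668 0.03  ]
scene camera 0.6 [221.7984 180.4032] 443 [0.5641 0.0352 0.07  ]
scene ball 0.96 [332.5952 266.8032] 4076 [0.5529 0.3549 0.06  ]
scene oil_pot_mid 0.86 [149.8112 186.3168] 274 [ 0.6799 -0.1114  0.022 ]
scene loupe_mid 0.82 [228.1984 251.4816] 235 [0.6621 0.1618 0.015 ]
side pad_top 0.65 [205.6192 159.5136] 2563 [0.5331 0.3423 0.056 ]
side pad_top 0.6 [317.5936 232.896 ] 482 [ 0.5619 -0.0305  0.056 ]
side stop_marked 0.61 [250.5216 194.688 ] 446 [0.5554 0.1837 0.03  ]
side stop_plain 0.94 [380.5184 286.8864] 726 [ 0.5733 -0.1791  0.03  ]
side camera 0.62 [291.2768 189.0816] 161 [0.6032 0.1003 0.07  ]
side camera 0.56 [297.4208 205.7088] 612 [0.5748 0.0454 0.07  ]
side ball 0.73 [205.6192 158.2848] 2590 [0.5327 0.3412 0.06  ]
side ball 0.54 [252.2112 197.6832] 480 [0.5268 0.1344 0.06  ]
side graver_a_mid 0.7 [237.824  245.4912] 212 [0.4469 0.0697 0.014 ]
side graver_b_mid 0.17 [249.1904 196.416 ] 461 [0.5623 0.1998 0.014 ]
side oil_pot_mid 0.94 [394.7008 252.5952] 547 [ 0.6695 -0.129   0.022 ]
side loupe_mid 0.6 [290.816  190.5024] 138 [0.6533 0.162  0.015 ]
```

View pics/scenez.png

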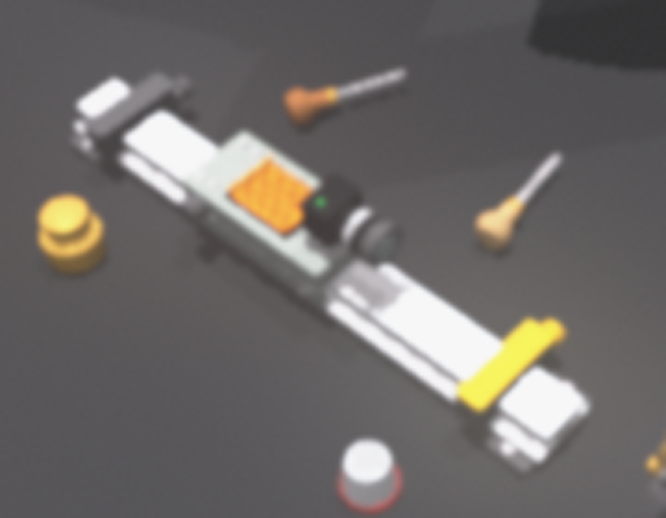

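View pics/sidez.png

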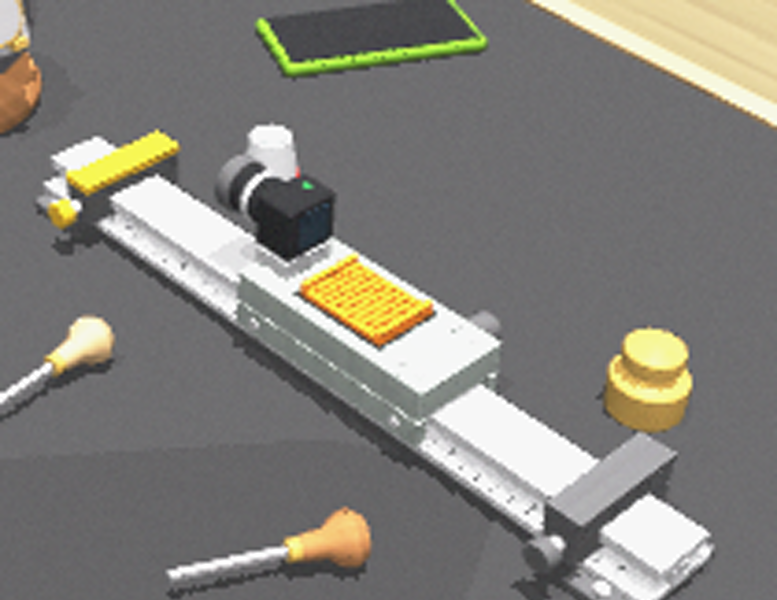

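```bash
cat > fit.py <<'E'
from plant import ctrl
from h import *
from scipy.optimize import least_squares
np.set_printoptions(precision=4,suppress=True)
S={n:ctrl.snapshot(n) for n in("scene","side")}
O={"scene":(130,120),"side":(220,150)}
# cam,u,v,group,x,y,z
D=[("side",240,278,"q",-.03,.065,.052),("side",413,389,"q",-.03,-.065,.052),("side",499,344,"q",.03,-.065,.052),
("side",300,290,"q",-.02,.028,.060),("side",352,258,"q",.02,.028,.060),("side",433,306,"q",.02,-.028,.060),("side",379,335,"q",-.02,-.028,.060),
("side",67,179,"m",-.035,.01,.044),("side",80,193,"m",-.035,-.01,.044),("side",160,131,"m",.035,.01,.044),("side",179,147,"m",.035,-.01,.044),
("side",545,500,"p",-.035,.01,.044),("side",581,524,"p",-.035,-.01,.044),("side",645,435,"p",.035,.01,.044),("side",677,457,"p",.035,-.01,.044),
("scene",188,182,"q",.03,-.065,.052),("scene",245,131,"q",-.03,-.065,.052),("scene",325,278,"q",.03,.065,.052),
("scene",230,190,"q",.02,-.028,.060),("scene",268,157,"q",-.02,-.028,.060),("scene",287,236,"q",.02,.028,.060),
("scene",459,390,"m",.035,-.01,.044),("scene",481,408,"m",.035,.01,.044),("scene",529,319,"m",-.035,-.01,.044),
("scene",91,125,"p",.035,-.01,.044),("scene",105,139,"p",.035,.01,.044),("scene",158,74,"p",-.035,-.01,.044)]
def res(p,raw=False,cams=("scene","side")):
    x,y,a,q,m,pp=p;g=dict(q=q,m=m,p=pp);out=[]
    for c,u,v,k,X,Y,Z in D:
        if c not in cams: continue
        Y=Y+g[k];P=[x+X*np.cos(a)-Y*np.sin(a),y+X*np.sin(a)+Y*np.cos(a),Z]
        t=np.array([O[c][0]+(u+.5)/3.7-.5,O[c][1]+(v+.5)/3.7-.5])
        out.append(proj(S[c],P)[0]-t)
    return np.array(out) if raw else np.ravel(out)
def f(p,cams): # gauge: fix q=0 => x,y at pad centre
    return res([p[0],p[1],p[2],0,p[3],p[4]],cams=cams)
for cams in (("scene",),("side",),("scene","side")):
    r=least_squares(lambda p:f(p,cams),[.57,-.03,0,.2,-.15],loss="soft_l1")
    print(cams,r.x[:2],np.degrees(r.x[2]),r.x[3:],np.sqrt(np.mean(f(r.x,cams)**2)))
p=r.x;print(res([p[0],p[1],p[2],0,p[3],p[4]],raw=True))
E
python3 fit.py
```

```text
('scene',) [ 0.5688 -0.0203] 4.921335749039619 [ 0.1924 -0.1535] 0.6715927549040475
('side',) [ 0.5672 -0.0264] 4.963885601585543 [ 0.1939 -0.1541] 0.9965032454258083
('scene', 'side') [ 0.5685 -0.0238] 4.857889779370224 [ 0.1946 -0.1553] 1.1333587239250593
[[-1.6906 -2.6478]
 [ 1.5242  0.8913]
 [ 0.3722 -1.145 ]
 [-0.7551 -2.4695]
 [-0.1302 -2.0047]
 [-0.3054 -1.5329]
 [-0.474  -0.472 ]
 [-0.5848 -1.4614]
 [ 1.6554 -1.3147]
 [-1.0507  0.1363]
 [-0.3267 -0.554 ]
 [-0.1468  0.3318]
 [-0.0293  0.5721]
 [-1.5471 -1.032 ]
 [-0.3954 -0.8994]
 [-2.0996 -1.1605]
 [-0.0139 -0.4097]
 [-1.9507 -0.8958]
 [-0.811  -0.6939]
 [ 0.6555 -0.7713]
 [-0.118  -1.9456]
 [-0.9771 -0.4653]
 [-0.0372 -0.4285]
 [-0.105  -0.4562]
 [-2.4495 -0.6917]
 [-1.3038 -0.9664]
 [-0.3031 -0.8321]]
```

Both views agree: the pad is at about (0.568, -0.024), the rail yaw is about 4.9°, and the slide has about 119 mm to travel. The plan is to close the fingers and set the jaw axis across the rail, with tool x along -rail (tool yaw ≈ -85°).

Call:
jog_arm([
  {"roll": -0.14},
  {"roll": -0.14},
  {"roll": -0.14},
  {"roll": -0.14},
  {"roll": -0.14},
  {"roll": -0.14},
  {"roll": -0.14},
  {"roll": -0.14},
  {"roll": -0.14},
  {"roll": -0.14},
  {"roll": -0.01},
  {},
], gripper=0)

```text
validation failed for argument at $.co...
```

Call:
jog_arm([
  {"x": 0, "y": 0, "z": 0, "roll": -0.14},
  {"x": 0, "y": 0, "z": 0, "roll": -0.14},
  {"x": 0, "y": 0, "z": 0, "roll": -0.14},
  {"x": 0, "y": 0, "z": 0, "roll": -0.14},
  {"x": 0, "y": 0, "z": 0, "roll": -0.14},
  {"x": 0, "y": 0, "z": 0, "roll": -0.14},
  {"x": 0, "y": 0, "z": 0, "roll": -0.14},
  {"x": 0, "y": 0, "z": 0, "roll": -0.14},
  {"x": 0, "y": 0, "z": 0, "roll": -0.14},
  {"x": 0, "y": 0, "z": 0, "roll": -0.14},
  {"x": 0, "y": 0, "z": 0, "roll": -0.01},
  {"x": 0, "y": 0, "z": 0, "roll": 0},
], gripper=0)

```text
clock: 2.45
tool_pos: [0.1655, -0.6543, 0.2266]
orientation: [180.0, 0.0, -85.2]
force: [0.5, 0.4, -0.2]
opening: 0.0014
```

```bash
cat > go.py <<'E'
import sys
from plant import ctrl
from h import *
np.set_printoptions(precision=4,suppress=True)
o=ctrl.get_obs();print(o["clock"],o["tool_pos"],o["orientation"],o["force"],o["opening"],o["joint_pos"])
if len(sys.argv)>1:
    t=np.array([float(a) for a in sys.argv[1:4]])
    print("tool cm",R.from_euler("xyz",o["orientation"],degrees=True).inv().apply(t-o["tool_pos"])*100)
E
python3 go.py .5685 -.024 .15
```

```text
2.45 [ 0.1655 -0.6543  0.2266] [179.9984   0.0021 -85.2169] [ 0.4812  0.3934 -0.1913] 0.0014318924344854718 [-59.295   20.5451   0.6814   0.0006 -70.1389  64.078 ]
tool cm [-59.4545 -45.4138   7.6582]
```

Call:
jog_arm([
  {"x": -2, "y": -1.5, "z": 0, "roll": 0},
  {"x": -3.7, "y": -2.8, "z": 0, "roll": 0},
  {"x": -3.7, "y": -2.8, "z": 0, "roll": 0},
  {"x": -3.7, "y": -2.8, "z": 0, "roll": 0},
  {"x": -3.7, "y": -2.8, "z": 0, "roll": 0},
  {"x": -3.7, "y": -2.8, "z": 0, "roll": 0},
  {"x": -3.7, "y": -2.8, "z": 0, "roll": 0},
  {"x": -3.7, "y": -2.8, "z": 0, "roll": 0},
  {"x": -3.7, "y": -2.8, "z": 0, "roll": 0},
  {"x": -3.7, "y": -2.8, "z": 0, "roll": 0},
  {"x": -3.7, "y": -2.8, "z": 0, "roll": 0},
  {"x": -3, "y": -2.3, "z": 0, "roll": 0},
])

```text
clock: 3.65
tool_pos: [0.4468, -0.2062, 0.2271]
orientation: [-179.9, -0.0, -85.2]
force: [0.5, -0.1, -0.5]
opening: 0.0004
```

```bash
python3 go.py .5685 -.024 .15
```

```text
3.65 [ 0.4468 -0.2062  0.2271] [-179.9325   -0.0082  -85.1836] [ 0.5244 -0.0966 -0.4719] 0.0004130677748414212 [ -1.8368   3.0416 -21.7586   0.0003 -65.1318   6.6531]
tool cm [-17.1382 -13.6445   7.719 ]
```

Call:
jog_arm([
  {"x": -3, "y": -2.4, "z": 0.5, "roll": 0},
  {"x": -3, "y": -2.4, "z": 0.5, "roll": 0},
  {"x": -3, "y": -2.4, "z": 0.5, "roll": 0},
  {"x": -3, "y": -2.4, "z": 0.5, "roll": 0},
  {"x": -2.5, "y": -2, "z": 0.5, "roll": 0},
  {"x": -1.5, "y": -1, "z": 0.5, "roll": 0},
  {"x": 0, "y": 0, "z": 0, "roll": 0},
  {"x": 0, "y": 0, "z": 0, "roll": 0},
])

```text
clock: 4.45
tool_pos: [0.5571, -0.0381, 0.1963]
orientation: [180.0, -0.0, -85.1]
force: [0.0, -0.1, -0.3]
opening: 0.0002
```

```bash
python3 go.py .5685 -.024 .08
python3 - <<'E'
from plant import ctrl
import cv2
for n in("wrist","side"):
    s=ctrl.snapshot(n);cv2.imwrite(f"pics/{n}1.png",s["image"][...,::-1])
E
```

```text
4.45 [ 0.5571 -0.0381  0.1963] [179.9521  -0.0101 -85.073 ] [ 0.0095 -0.1094 -0.3335] 0.00021994782609842834 [ 16.1811  10.928  -16.7193   0.0006 -62.4017 -11.2544]
tool cm [-1.3057 -1.2693 11.6316]
```

View pics/wrist1.png

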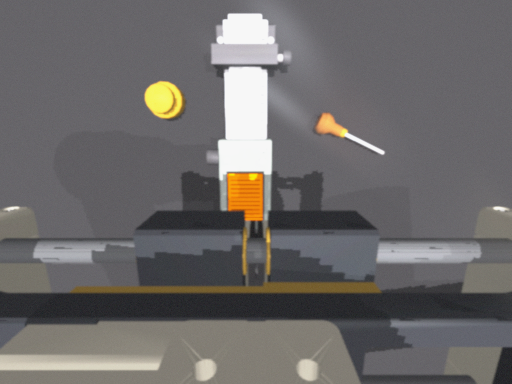

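View pics/side1.png

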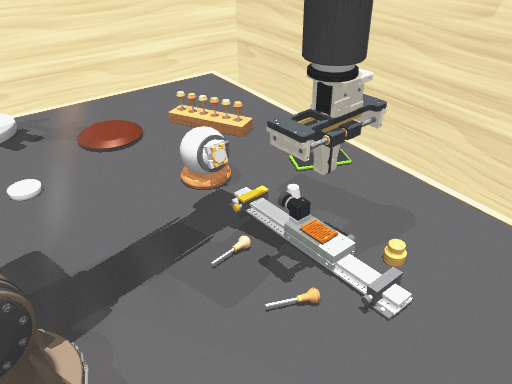

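The wrist view shows the rail running straight up the picture. The pad spans columns 228–264 with its rear lip at row 172, and the near half is hidden by the fingers. I'll check the pad's position from this view.

Run:
```python
from plant import ctrl
from h import *
np.set_printoptions(precision=4,suppress=True)
o=ctrl.get_obs();s=ctrl.snapshot("wrist")
T=np.eye(4);T[:3,:3]=R.from_euler("xyz",o["orientation"],degrees=True).as_matrix();T[:3,3]=o["tool_pos"]
C=T@np.array(s["hand_eye"])
s["position"]=C[:3,3];s["orientation"]=R.from_matrix(C[:3,:3]).as_euler("xyz",degrees=True)
a=np.radians(4.9);ey=np.array([-np.sin(a),np.cos(a),0])
for uv,z in[((227.5,172),.06),((264.5,172),.06),((218.5,140),.052),((271.5,140),.052),((211,44),.044),((277,44),.044),((211,65),.044),((277,65),.044),((226,130),.03),((268,130),.03)]:
    print(uv,at(s,uv,z))
l=(at(s,(227.5,172),.06)+at(s,(264.5,172),.06))/2
print("pad",l+.028*ey)
l=(at(s,(218.5,140),.052)+at(s,(271.5,140),.052))/2
print("pad from deck",l+.065*ey)
im=s["image"];cv2.imwrite("pics/w1z.png",cv2.resize(im[120:260,170:330],None,fx=4,fy=4,interpolation=cv2.INTER_CUBIC)[...,::-1])
```

```text
(227.5, 172) [ 0.5903 -0.0527  0.06  ]
(264.5, 172) [ 0.5492 -0.0563  0.06  ]
(218.5, 140) [ 0.6032 -0.0863  0.052 ]
(271.5, 140) [ 0.5445 -0.0915  0.052 ]
(211, 44) [ 0.6173 -0.1839  0.044 ]
(277, 44) [ 0.5483 -0.19    0.044 ]
(211, 65) [ 0.6164 -0.1637  0.044 ]
(277, 65) [ 0.5461 -0.1698  0.044 ]
(226, 130) [ 0.5979 -0.0974  0.03  ]
(268, 130) [ 0.5484 -0.1017  0.03  ]
pad [ 0.5673 -0.0266  0.06  ]
pad from deck [ 0.5683 -0.0241  0.052 ]
```

View pics/w1z.png

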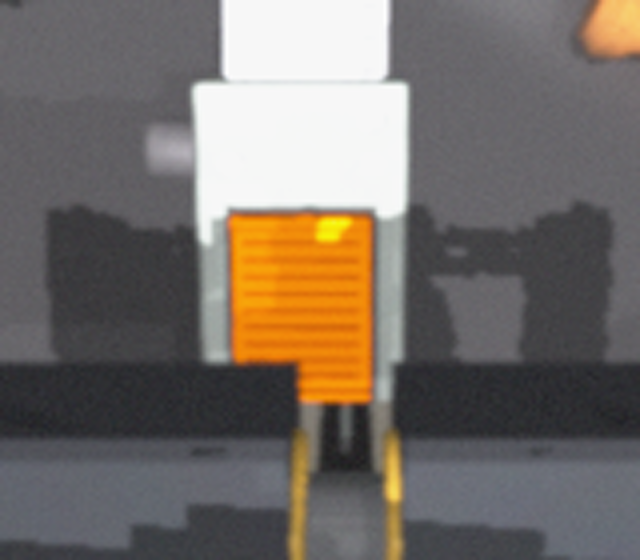

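The wrist view gives the pad at (0.568, -0.025), in agreement with the other cameras. Next I'll line up and descend to just above it.

```bash
python3 go.py .5678 -.0225 .066
```

```text
4.6 [ 0.5571 -0.0388  0.197 ] [-179.9745    0.0051  -85.1092] [-0.046  -0.0774  0.2147] 0.0004983645928838801 [ 16.1053  10.8587 -16.7189  -0.0001 -62.3963 -11.2145]
tool cm [-1.5305 -1.2034 13.097 ]
```

Call:
jog_arm([
  {"x": -0.75, "y": -0.6, "z": 1, "roll": 0},
  {"x": -0.75, "y": -0.6, "z": 2, "roll": 0},
  {"x": 0, "y": 0, "z": 2, "roll": 0},
  {"x": 0, "y": 0, "z": 2, "roll": 0},
  {"x": 0, "y": 0, "z": 2, "roll": 0},
  {"x": 0, "y": 0, "z": 1.5, "roll": 0},
  {"x": 0, "y": 0, "z": 1, "roll": 0},
  {"x": 0, "y": 0, "z": 0.5, "roll": 0},
  {"x": 0, "y": 0, "z": 0, "roll": 0},
  {"x": 0, "y": 0, "z": 0, "roll": 0},
])

```text
clock: 5.6
tool_pos: [0.5686, -0.022, 0.0771]
orientation: [-180.0, 0.0, -85.0]
force: [0.7, -0.0, 0.0]
opening: 0.0002
```

```bash
python3 go.py .5678 -.0225 .056;python3 - <<'E'
from plant import ctrl
import cv2
for n in("wrist","side","scene"):
    s=ctrl.snapshot(n);im=s["image"]
    if n=="side": im=cv2.resize(im[150:330,220:430],None,fx=3.7,fy=3.2,interpolation=cv2.INTER_CUBIC)
    cv2.imwrite(f"pics/{n}2.png",im[...,::-1])
E
```

```text
5.6 [ 0.5686 -0.022   0.0771] [-179.9504    0.0006  -85.0186] [ 0.6778 -0.047   0.0137] 0.000215874464193849 [ 17.4949  18.7728 -23.7433   0.0138 -47.4354 -12.5228]
tool cm [0.0473 0.0833 2.1089]
```

View pics/side2.png

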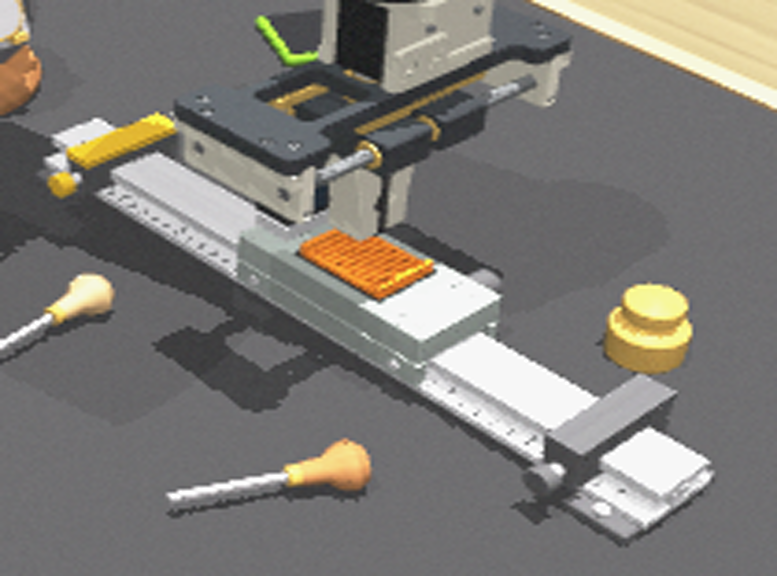

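The side view shows the fingers over the pad, with the gripper body above the camera. I'll lower it slowly.

Call:
jog_arm([
  {"x": 0, "y": 0, "z": 0.6, "roll": 0},
  {"x": 0, "y": 0, "z": 0.6, "roll": 0},
  {"x": 0, "y": 0, "z": 0.4, "roll": 0},
  {"x": 0, "y": 0, "z": 0.2, "roll": 0},
  {"x": 0, "y": 0, "z": 0.1, "roll": 0},
  {"x": 0, "y": 0, "z": 0.1, "roll": 0},
  {"x": 0, "y": 0, "z": 0.1, "roll": 0},
  {"x": 0, "y": 0, "z": 0, "roll": 0},
  {"x": 0, "y": 0, "z": 0, "roll": 0},
])

```text
clock: 6.65
tool_pos: [0.5682, -0.022, 0.0563]
orientation: [-180.0, -0.0, -85.0]
force: [-1.7, 0.6, 5.9]
opening: 0.0008
```

Call:
jog_arm([
  {"x": 0, "y": 0, "z": 0.1, "roll": 0},
  {"x": 0, "y": 0, "z": 0.1, "roll": 0},
  {"x": 0, "y": 0, "z": 0.1, "roll": 0},
  {"x": 0, "y": 0, "z": 0, "roll": 0},
  {"x": 0, "y": 0, "z": 0, "roll": 0},
])

```text
clock: 7.15
tool_pos: [0.5683, -0.022, 0.0536]
orientation: [-180.0, -0.0, -85.0]
force: [-3.0, 0.7, 9.1]
opening: 0.0006
```

Call:
jog_arm([
  {"x": 0, "y": 0, "z": 0.05, "roll": 0},
  {"x": -0.1, "y": 0, "z": 0, "roll": 0},
  {"x": -0.2, "y": 0, "z": 0, "roll": 0},
  {"x": -0.3, "y": 0, "z": 0, "roll": 0},
  {"x": -0.4, "y": 0, "z": 0, "roll": 0},
  {"x": -0.4, "y": 0, "z": 0, "roll": 0},
  {"x": -0.4, "y": 0, "z": 0, "roll": 0},
  {"x": -0.4, "y": 0, "z": 0, "roll": 0},
  {"x": -0.4, "y": 0, "z": 0, "roll": 0},
  {"x": -0.3, "y": 0, "z": 0, "roll": 0},
  {"x": -0.1, "y": 0, "z": 0, "roll": 0},
  {"x": 0, "y": 0, "z": 0, "roll": 0},
])

```text
clock: 8.35
tool_pos: [0.5658, 0.0079, 0.0532]
orientation: [-179.9, -0.0, -85.0]
force: [-2.7, -0.8, 10.1]
opening: 0.0006
```

```bash
python3 go.py;python3 - <<'E'
from plant import ctrl
import cv2
for n in("side","wrist"):
    s=ctrl.snapshot(n);im=s["image"]
    if n=="side": im=cv2.resize(im[150:310,220:430],None,fx=3.7,fy=3.7,interpolation=cv2.INTER_CUBIC)
    cv2.imwrite(f"pics/{n}3.png",im[...,::-1])
E
```

```text
8.35 [0.5658 0.0079 0.0532] [-179.9466   -0.0145  -84.9809] [-2.6592 -0.7917 10.0798] 0.0006080325448229799 [ 20.6326  20.2601 -25.4797   0.0406 -44.2128 -15.6426]
```

View pics/side3.png

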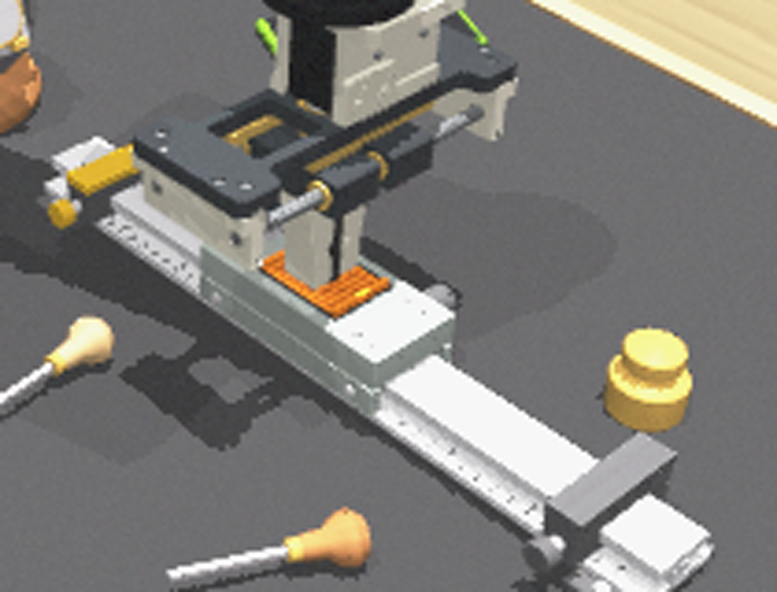

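View pics/wrist3.png

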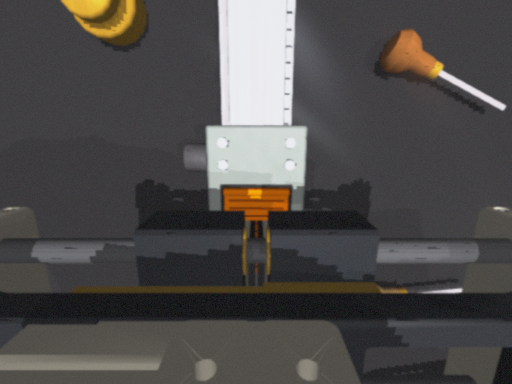

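The slide rides with the finger, about 30 mm so far, and the pad is down. I'll keep going.

Call:
jog_arm([
  {"x": -0.2, "y": 0, "z": 0, "roll": 0},
  {"x": -0.4, "y": 0, "z": 0, "roll": 0},
  {"x": -0.5, "y": 0, "z": 0, "roll": 0},
  {"x": -0.5, "y": 0, "z": 0, "roll": 0},
  {"x": -0.5, "y": 0, "z": 0, "roll": 0},
  {"x": -0.5, "y": 0, "z": 0, "roll": 0},
  {"x": -0.5, "y": 0, "z": 0, "roll": 0},
  {"x": -0.5, "y": 0, "z": 0, "roll": 0},
  {"x": -0.5, "y": 0, "z": 0, "roll": 0},
  {"x": -0.5, "y": 0, "z": 0, "roll": 0},
  {"x": -0.4, "y": 0, "z": 0, "roll": 0},
  {"x": -0.2, "y": 0, "z": 0, "roll": 0},
])

```text
clock: 9.65
tool_pos: [0.5614, 0.0598, 0.0533]
orientation: [-179.9, -0.0, -85.0]
force: [-2.0, -1.8, 8.6]
opening: 0.0006
```

Call:
jog_arm([
  {"x": -0.3, "y": 0, "z": 0, "roll": 0},
  {"x": -0.4, "y": 0, "z": 0, "roll": 0},
  {"x": -0.4, "y": 0, "z": 0, "roll": 0},
  {"x": -0.4, "y": 0, "z": 0, "roll": 0},
  {"x": -0.4, "y": 0, "z": 0, "roll": 0},
  {"x": -0.3, "y": 0, "z": 0, "roll": 0},
  {"x": -0.2, "y": 0, "z": 0, "roll": 0},
  {"x": -0.1, "y": 0, "z": 0, "roll": 0},
  {"x": -0.1, "y": 0, "z": 0, "roll": 0},
  {"x": -0.1, "y": 0, "z": 0, "roll": 0},
  {"x": -0.1, "y": 0, "z": 0, "roll": 0},
  {"x": 0, "y": 0, "z": 0, "roll": 0},
])

```text
clock: 10.85
tool_pos: [0.5591, 0.0877, 0.0533]
orientation: [-179.9, -0.0, -85.0]
force: [-2.6, -1.1, 8.4]
opening: 0.0005
```

```bash
python3 go.py;python3 - <<'E'
from plant import ctrl
import cv2
for n in("side","scene"):
    s=ctrl.snapshot(n);im=s["image"]
    im=cv2.resize(im[150:310,220:430] if n=="side" else im[120:270,130:330],None,fx=3.7,fy=3.7,interpolation=cv2.INTER_CUBIC)
    cv2.imwrite(f"pics/{n}4.png",im[...,::-1])
E
```

```text
10.85 [0.5591 0.0877 0.0533] [-179.9228   -0.0009  -84.9868] [-2.572  -1.0612  8.3966] 0.0004932437687084418 [ 28.7446  20.2462 -25.4903   0.0457 -44.1932 -23.7642]
```

View pics/side4.png

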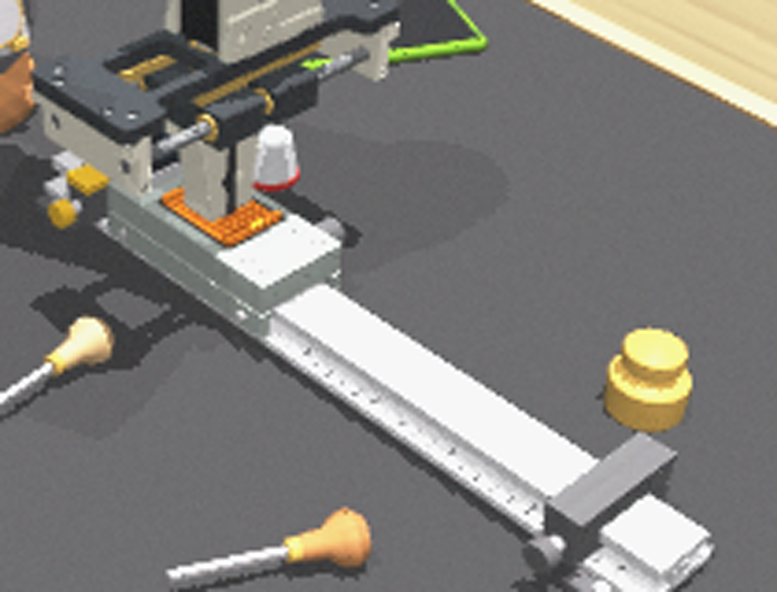

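View pics/scene4.png

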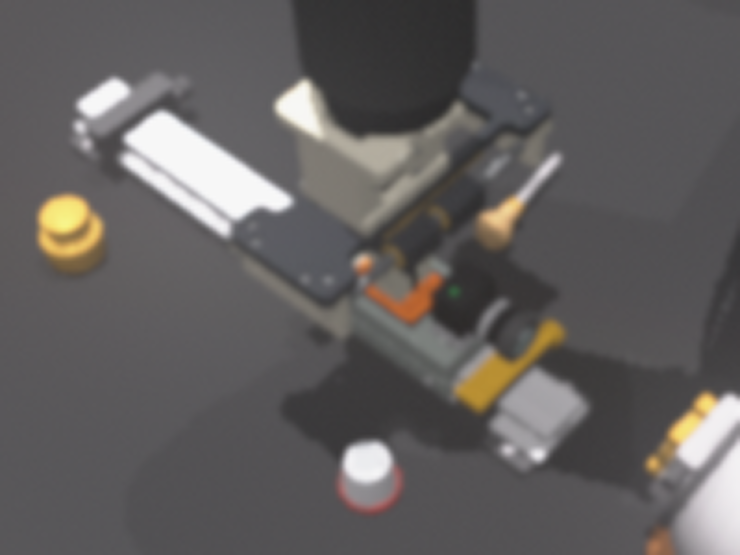

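About 9–10 mm remains to the yellow stop. I'll creep in at 1 mm per row.

Call:
jog_arm([
  {"x": -0.1, "y": 0, "z": 0, "roll": 0},
  {"x": -0.1, "y": 0, "z": 0, "roll": 0},
  {"x": -0.1, "y": 0, "z": 0, "roll": 0},
  {"x": -0.1, "y": 0, "z": 0, "roll": 0},
  {"x": -0.1, "y": 0, "z": 0, "roll": 0},
  {"x": -0.1, "y": 0, "z": 0, "roll": 0},
  {"x": 0, "y": 0, "z": 0, "roll": 0},
])

```text
clock: 11.65
tool_pos: [0.5586, 0.0936, 0.0533]
orientation: [-179.9, 0.0, -85.0]
force: [-2.5, -1.8, 9.8]
opening: 0.0008
```

Call:
jog_arm([
  {"x": -0.1, "y": 0, "z": 0, "roll": 0},
  {"x": -0.1, "y": 0, "z": 0, "roll": 0},
  {"x": 0, "y": 0, "z": 0, "roll": 0},
])

```text
clock: 11.95
tool_pos: [0.5584, 0.0956, 0.0533]
orientation: [-179.9, 0.0, -85.0]
force: [-2.9, -1.7, 9.4]
opening: 0.0007
```

Call:
jog_arm([
  {"x": -0.1, "y": 0, "z": 0, "roll": 0},
  {"x": -0.1, "y": 0, "z": 0, "roll": 0},
  {"x": 0, "y": 0, "z": 0, "roll": 0},
])

```text
clock: 12.25
tool_pos: [0.5582, 0.0976, 0.0533]
orientation: [-179.9, -0.0, -85.0]
force: [-2.1, -1.4, 9.7]
opening: 0.0003
```

Call:
jog_arm([
  {"x": -0.1, "y": 0, "z": 0, "roll": 0},
  {"x": -0.1, "y": 0, "z": 0, "roll": 0},
  {"x": 0, "y": 0, "z": 0, "roll": 0},
])

```text
clock: 12.55
tool_pos: [0.558, 0.0989, 0.0533]
orientation: [-179.9, -0.1, -85.0]
force: [-0.4, -3.4, 8.5]
opening: 0.0008
```

Call:
jog_arm([
  {"x": -0.1, "y": 0, "z": 0, "roll": 0},
  {"x": -0.1, "y": 0, "z": 0, "roll": 0},
  {"x": 0, "y": 0, "z": 0, "roll": 0},
])

```text
clock: 12.85
tool_pos: [0.5581, 0.1007, 0.0534]
orientation: [-179.9, -0.1, -85.0]
force: [-0.6, -6.3, 8.9]
opening: 0.0004
```

Call:
jog_arm([
  {"x": -0.1, "y": 0, "z": 0, "roll": 0},
  {"x": -0.1, "y": 0, "z": 0, "roll": 0},
  {"x": 0, "y": 0, "z": 0, "roll": 0},
])

```text
clock: 13.15
tool_pos: [0.558, 0.1027, 0.0534]
orientation: [-179.9, -0.1, -85.0]
force: [-0.1, -6.5, 9.1]
opening: 0.0002
```

```bash
python3 go.py;python3 - <<'E'
from plant import ctrl
import cv2
for n in("side","scene"):
    s=ctrl.snapshot(n);im=s["image"]
    im=cv2.resize(im[170:270,220:330] if n=="side" else im[180:260,210:310],None,fx=6,fy=6,interpolation=cv2.INTER_CUBIC)
    cv2.imwrite(f"pics/{n}5.png",im[...,::-1])
E
```

```text
13.15 [0.558  0.1027 0.0534] [-179.9177   -0.0663  -84.9768] [-0.1063 -6.4789  9.0701] 0.0002254056925767246 [ 30.2515  20.3495 -25.3313   0.1362 -44.273  -25.3257]
```

View pics/side5.png

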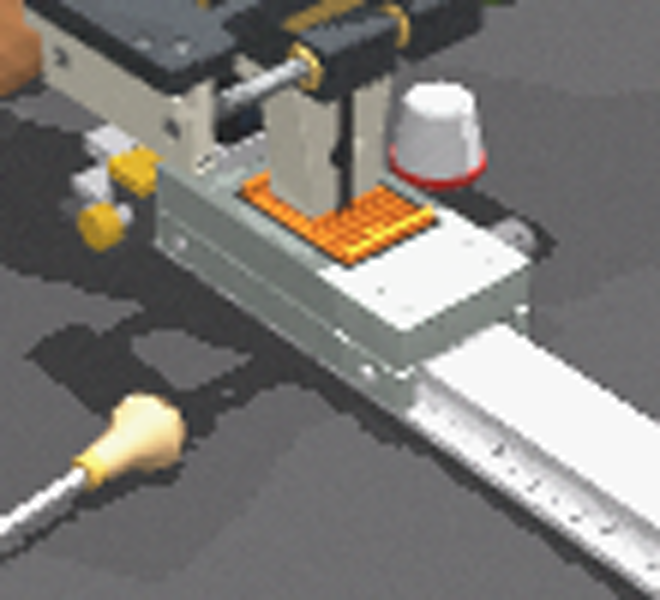

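View pics/scene5.png

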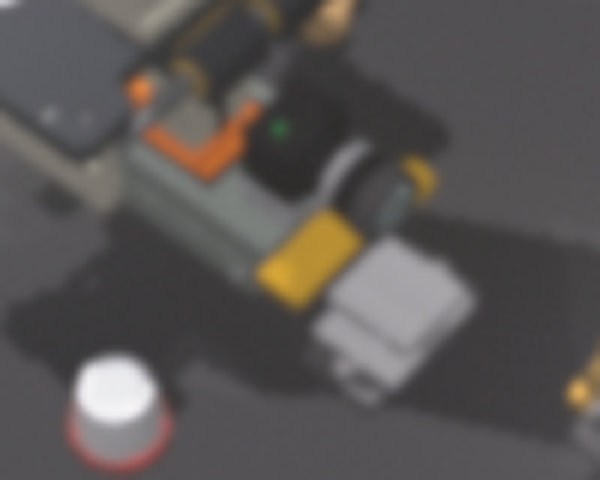

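The slide touches the yellow stop in both views, and the push has levelled off at about 6.5 N, the point where the fingers slip on the pad. The pad is still down, so I'll lift straight up.

Call:
jog_arm([
  {"x": 0, "y": 0, "z": -0.1, "roll": 0},
  {"x": 0, "y": 0, "z": -0.1, "roll": 0},
  {"x": 0, "y": 0, "z": -0.2, "roll": 0},
  {"x": 0, "y": 0, "z": -0.3, "roll": 0},
  {"x": 0, "y": 0, "z": -0.5, "roll": 0},
  {"x": 0, "y": 0, "z": -1, "roll": 0},
  {"x": 0, "y": 0, "z": -2, "roll": 0},
  {"x": 0, "y": 0, "z": -3, "roll": 0},
  {"x": 0, "y": 0, "z": -3, "roll": 0},
  {"x": 0, "y": 0, "z": -3, "roll": 0},
  {"x": 0, "y": 0, "z": -2, "roll": 0},
  {"x": 0, "y": 0, "z": 0, "roll": 0},
])

```text
clock: 14.45
tool_pos: [0.5588, 0.1043, 0.2083]
orientation: [-179.6, 0.1, -85.0]
force: [0.4, 0.1, 0.8]
opening: 0.0005
```

```bash
python3 go.py;python3 - <<'E'
from plant import ctrl
import cv2
for n in("side","scene"):
    s=ctrl.snapshot(n);im=s["image"]
    im=cv2.resize(im[150:270,220:340] if n=="side" else im[130:270,130:310],None,fx=4.5 if n=="scene" else 5,fy=4.28 if n=="scene" else 5,interpolation=cv2.INTER_CUBIC)[:600,:800]
    cv2.imwrite(f"pics/{n}6.png",im[...,::-1])
E
```

```text
14.45 [0.5588 0.1043 0.2083] [-179.6486    0.112   -84.978 ] [0.435  0.0558 0.7553] 0.00046497526517726926 [ 30.3207  11.0916 -14.8753   0.0545 -63.6675 -25.3231]
```

View pics/side6.png

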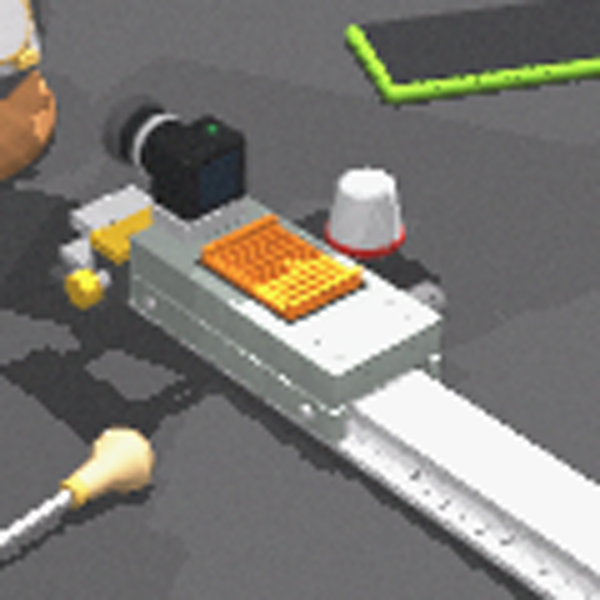

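View pics/scene6.png

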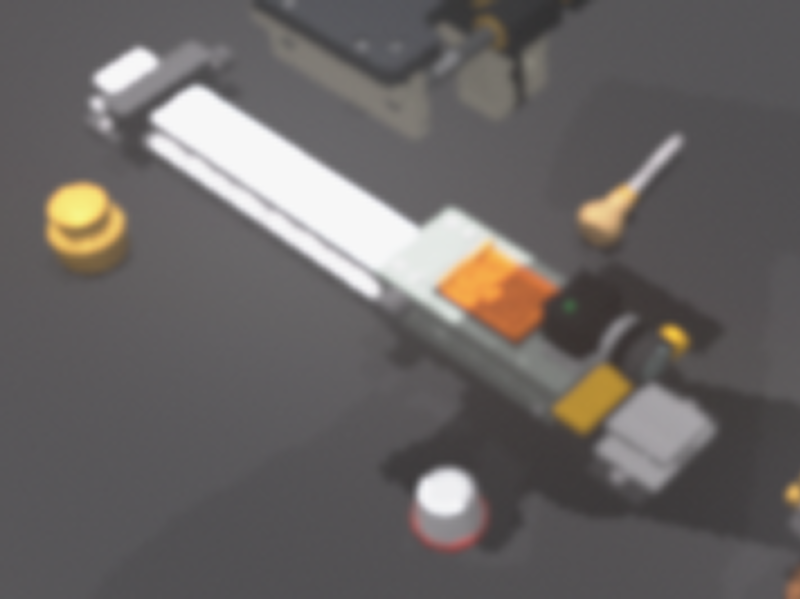

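The slide is against the yellow stop, the pad is up, nothing loose has moved, and the gripper is clear at z = 0.208. Handing in.

```bash
python3 -c "
from plant import ctrl
print(ctrl.close_job())"
```

```text
the job is handed in; nothing more can be done
None
```

I pressed the orange thumb pad with the closed fingers, pushed the slide about 121 mm along its rail to the yellow-capped stop, and lifted straight off. I then handed the job in; the clock read about 14.5 s of the 35 s allowed. No verdict was reported.

- **Pressing the pad:** it went down about 3 mm at roughly 9–10 N before the slide moved, and the tip stayed at that height for the whole push.
- **Reaching the stop:** I covered the last 10 mm or so at about 1 mm per step. The push force rose from about 1.5 N to 6.5 N and levelled off there, where the fingers began slipping on the pad. That is far below the 50 N limit.
- **After release:** the side and scene pictures show the slide's end touching the yellow-capped stop and the pad sprung up. The gripper was clear and the tool force was about zero. The pale graver, oil pot and loupe look undisturbed; the brown graver was outside these last close-ups, last seen in place just before the final approach.

**Not measured:** I judged the final gap by eye and from the force rise. I also didn't measure the loose items' positions again at the end. The scene and side cameras disagreed by about 6 mm along the rail on where the pad was. The wrist view fell between them, and I used about that value.

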